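# Scrape the soldering hotplate clean

### The arm

A 6-joint arm with a two-finger parallel gripper is mounted at the origin on a cart in front of the work surface, level with it; the furniture and walls round the work are solid. World frame = base frame: x ahead of the robot, y to its left, z up, the work surface at z = 0. Lengths are in m, angles in degrees, forces in N, time in s.
With the tool pointing down it reaches from about 0.25 to 0.775 m from the base axis. Payload 4 kg.
Tool frame: the origin (TCP) lies on the front face of the gripper's body, between the roots of the fingers; the fingertips stand tip_reach ahead of it and the grasp point (between the pads) lies 54 mm ahead of it (tip_reach is the distance from the TCP to the fingertips, in m); z points along the fingers, y is the line along which they close (so a half turn about z gives the same grasp; the last joint's range is limited). The gripper opens to 85 mm and grips with 20 to 120 N. Pads are 22 mm wide; open, the fingers measure 114 mm over their backs; the gripper's body (76 mm by 85 mm) begins 54 mm behind the grasp point. The pads swing forward as they close: fully open they stand 13 mm farther back than shut.
Start: joints at [64.681, 4.996, 78.535, -0, 96.463, -5.907], TCP at [0.183, 0.519, 0.304] pointing down, gripper open.
Joint ranges: [-177.83, 177.83], [-43.37, 116.18], [15.69, 146.23], [-61.86, 241.86], [9.47, 152.12], [-147.06, 147.06]. Speed limits (degrees/s): [159.86, 159.86, 180, 180, 180, 180].

### API

Orientations are given as [roll, pitch, yaw] about the fixed x, y, z axes, in that order (R = Rz(yaw) Ry(pitch) Rx(roll)).
In Python, from rig import move_pose, move_l, move_j, set_gripper, dwell, inverse_kinematics, state, camera, camera_params, PlanningError, finish_job, tip_reach gives the robot as it stands. Calls block until the motion is done:
- move_pose(position, orientation): joint-space move of the TCP to a pose.
- move_l(position, orientation=None, velocity=0.15, contact_N=None): straight line of the TCP; orientation=None keeps the orientation; velocity is the mean speed in m/s. With contact_N (N) it stops when the force on the tool has changed by that much, and returns True; else False.
- move_j(angles): joint-space move.
- set_gripper(opening, grip_force=None): opening from 0.0 (shut) to 1.0 (fully open); grip_force is the grip in N (None keeps the last); returns when the fingers have stopped.
- dwell(seconds).
- inverse_kinematics(position, orientation): joint angles nearest the present ones, or None.
- state(): the state.
- camera(name): name is "side" or "top"; returns the picture (420x560x3 uint8, blue, green, red); there is no depth.
- camera_params(name): a dict with "K" (3x3 intrinsics, pixels), "R" (3x3) and "t" (3): a world point X has camera coordinates R X + t. Camera axes: x right, y down, z forward; pixel columns grow to the right and rows downward; lengths in m; the calibration is good to about 2 mm. A picture is of the moment at which its call begins. camera_params takes no time and is no camera call.
A pose or a line that the arm cannot do raises PlanningError and nothing moves.
- finish_job(): hands the job in; it is judged then, once.
The state is a dict: "time": time; "qpos": joint angles; "joint_velocities": joint speeds; "effort": joint torques, N m; "ee_pos": TCP position; "ee_rot": TCP orientation; "ft_force": force on the tool from outside, world axes, zero at the start; "torque": the same for the moment, N m; "gripper_width": opening from 0.0 (shut) to 1.0 (fully open); "finger_force": force on a finger pad.
Only numpy, scipy, OpenCV 4.12 (cv2) and the standard library are available. Lean on these libraries where they do the work, as an engineer would, in place of code of your own. Each camera call takes 0.05 s, during which the arm holds its last target. There are 200 camera calls.

### The job

The soldering hotplate is cold: take the scraper from its stand, set its blade down behind the solder scraps and pulled capacitors and, keeping the blade lightly pressed on the sprung plate, wipe all of them off the plate's open front edge into the scrap pan. Feel for the plate, because the blade is set out differently each time, and never push the plate hard down onto its stops; do not handle the scraps with the fingers. Then hang the scraper back in its stand and leave the other things on the bench where they are.

Things in the scene. Friction and masses are not known exactly. Their poses are not given: they have to be found in the camera images.
- hotplate: Soldering hotplate, fixed: blue housing, dark steel plate on top, open scrap pan on its front. Origin: on the bench under the centre of the plate; x points to the back, y to the left, z up; the plate's open front edge faces -x
- plate_centre (a point): Centre of the unloaded plate's top face, 72 mm above the hotplate's origin, same axes. Clear surface x -75 to +72 mm, y -75 to +75 mm; rim 3 mm wide, 6 mm high at the back and both sides, none in front. The plate floats level on springs: it yields at about 1 N, then sinks 1 mm per 2.2 N, and meets its stops after 4 mm (10 N). The pieces start within 54 mm of this point in x
- pan (a point): Centre of the inner floor of the open steel scrap pan fixed to the front of the hotplate, same axes. Inside 82 mm (x) by 174 mm (y), walls 3 mm, rim 31 mm above this point. It lies 105.5 mm in front of the hotplate's origin and 4 mm above the bench; the plate's front edge overhangs the pan's back part by 10 mm
- scraper: Scraper, loose, about 0.3 kg. Origin: centre of the underside of its aluminium top bar, z up; the blade is wide along y. The bar is 60 (x) x 84 (y) x 6 mm; the wooden grip above it 28 (x) x 34 (y) mm, from 6 to 58 mm above the origin; the clamp block below the bar 20 (x) x 84 (y) mm, 24 mm deep. Turned half round it is the same
- scraper_grip (a point): Point on the scraper's axis at the middle of the wooden grip, 34 mm above the scraper's origin. The steel blade below, 100 mm wide (y), 3 mm thick, centred on the axis, is firmly clamped with its edge 8 to 26 mm below the clamp block, which is 66 to 84 mm below this point; how far is set differently each time and not reported
- stand: Scraper stand, fixed, left or right of the hotplate: grey base 90 (x) x 110 (y) mm, two steel rails along y, 37.6 mm apart, tops 70 mm above the origin. Origin: centre of the base's underside, z up. The scraper hangs with block and blade between the rails, its top bar on them, its origin 70 mm above the stand's and its y along the stand's y
- charger_box: White power box with a black plug, 86 x 120 x 72 mm, fixed, on the other side of the hotplate from the stand; origin under its centre
- cutters: Red side cutters lying on the bench, 40 x 116 x 11 mm, a bystander
- blue_pliers: Blue long-nose pliers lying on the bench, 40 x 116 x 11 mm, a bystander
- tweezers: Steel tweezers lying on the bench, 11 x 113 x 10 mm, a bystander
- solder_spool: Reel of solder standing on the bench, 60 mm across, 62 mm high, a bystander
- scrap0: Hardened solder splash, pale silvery, flat, two lobes, about 22 x 19 x 4.5 mm, 14 g; origin at the underside of its larger lobe
- scrap1: Hardened solder splash, pale silvery, flat, two lobes, about 25 x 16 x 4.5 mm, 14 g; origin at its underside, near its middle
- scrap2: Hardened solder splash, pale silvery, flat, round, 21 mm across, 5 mm high, 14 g; origin under its centre
- scrap3: Hardened solder splash, pale silvery, flat, three lobes, about 17 x 24 x 4.5 mm, 14 g; origin at its underside, near its middle
- red_cap: Red film capacitor with two leads, lying on the plate, 20 x 12 x 10 mm (the red body, 9 mm long, takes the -x half, the leads the +x half), 12 g; origin under its centre
- tan_cap: Tan film capacitor with two leads, lying on the plate, 23 x 22 x 12 mm (the body, 12 mm long, takes the -x half, the leads the +x half), 15 g; origin under its centre
There are look-alikes about, which are no part of the job. Leave any yellow look-alike of the stand alone.

How it is judged:
By the outcome, as a careful person would: the job done as asked, in the order asked, and still so for the second after the job is handed in, with the robot touching nothing.
It also fails if it takes over 58 s, if anything falls off the work surface, if the arm or the gripper's body presses on something with over 40 N, if the wrist force passes 120 N, or if a joint passes its speed limit or range.

## Working session

There is one attempt and no reset: what is moved stays moved. The work goes in short steps, each a Python script; the robot and the scene stay as the last script left them, time stands still between calls to the robot, and variables do not carry over. Pictures are saved under pics/ and viewed, at most 10 in all, crops included, and the job is handed in when it is done.

```bash
mkdir -p pics; ls; python3 - <<'E'
from rig import *
import cv2
for n in("top","side"):
    cv2.imwrite(f"pics/{n}0.png",cv2.resize(camera(n),(800,600),interpolation=cv2.INTER_CUBIC)); p=camera_params(n); print(n,p)
print(tip_reach,state())
E
```

```text
pics
top {'K': array([[432.76696882,   0.        , 283.13042142],
       [  0.        , 432.76696882, 207.97758425],
       [  0.        ,   0.        ,   1.        ]]), 'R': array([[-0.41957035, -0.90771466, -0.00384955],
       [-0.87274006,  0.40456288, -0.27322824],
       [ 0.24957066, -0.11127881, -0.96194153]]), 't': array([0.25986865, 0.54749605, 1.44581933])}
side {'K': array([[480.2792046 ,   0.        , 278.58405207],
       [  0.        , 480.2792046 , 214.98422509],
       [  0.        ,   0.        ,   1.        ]]), 'R': array([[ 0.73282013, -0.68025066, -0.01528715],
       [-0.46184626, -0.48078749, -0.74534651],
       [ 0.49967259,  0.55326524, -0.66650197]]), 't': array([-0.44369545,  0.35789711,  1.52938532])}
0.0726 {'time': 0.1, 'qpos': array([ 6.46780283e+01,  5.03781391e+00,  7.86162638e+01, -9.01472230e-04,
        9.64624958e+01, -5.90814383e+00]), 'joint_velocities': array([-0.01841668, -0.0637314 , -0.22309823,  0.0536818 ,  0.00401404,
        0.15311496]), 'effort': array([ 1.69658440e-03, -3.53012788e+01, -3.14220858e+01, -5.96896825e-05,
        7.79320806e-03, -6.27857361e-06]), 'ee_pos': array([0.18270335, 0.51845374, 0.3028264 ]), 'ee_rot': array([-1.79883953e+02, -1.11081733e-02,  1.60586060e+02]), 'ft_force': array([ 0.75126759,  0.52170177, -0.04489956]), 'torque': array([0.01275336, 0.06251544, 0.00739513]), 'finger_force': 0.0, 'gripper_width': 1.0014986554307628}
```

View pics/top0.png

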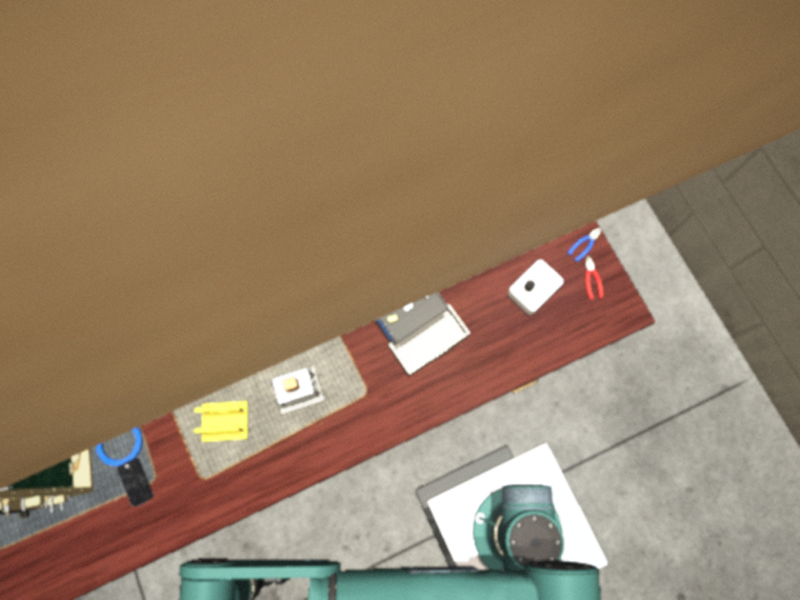

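View pics/side0.png

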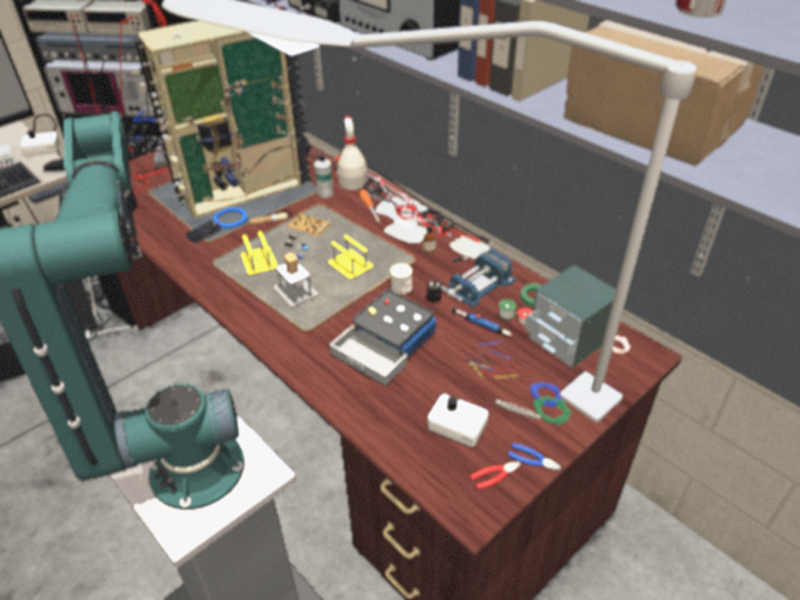

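The top view shows the scraper on its stand at (297,388) and the hotplate at (425,330), half hidden by the shelf. The side view shows the scraper on its grey stand at (293,280), the hotplate at (395,325) and yellow stand look-alikes at (258,255) and (350,258). The target is the grey stand holding the scraper. I'll confirm it in enlarged crops.

```bash
python3 - <<'E'
import numpy as np,cv2
from rig import *
def crop(n,x0,y0,w,h,s,f):
    im=np.mean([camera(n).astype(float) for _ in range(6)],0).astype('uint8')[y0:y0+h,x0:x0+w]
    im=cv2.resize(im,None,fx=s,fy=s,interpolation=cv2.INTER_CUBIC)
    for i in range(0,w,10): cv2.putText(im,str(x0+i),(i*s,8),0,.3,(0,255,255)); cv2.line(im,(i*s,10),(i*s,16),(0,255,255))
    for i in range(0,h,10): cv2.putText(im,str(y0+i),(0,i*s),0,.3,(0,255,255)); cv2.line(im,(20,i*s),(26,i*s),(0,255,255))
    cv2.imwrite(f,im)
crop("side",182,168,130,100,6,"pics/s1.png")
crop("top",185,195,150,100,5,"pics/t1.png")
E
```

```text
(no output)
```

View pics/s1.png

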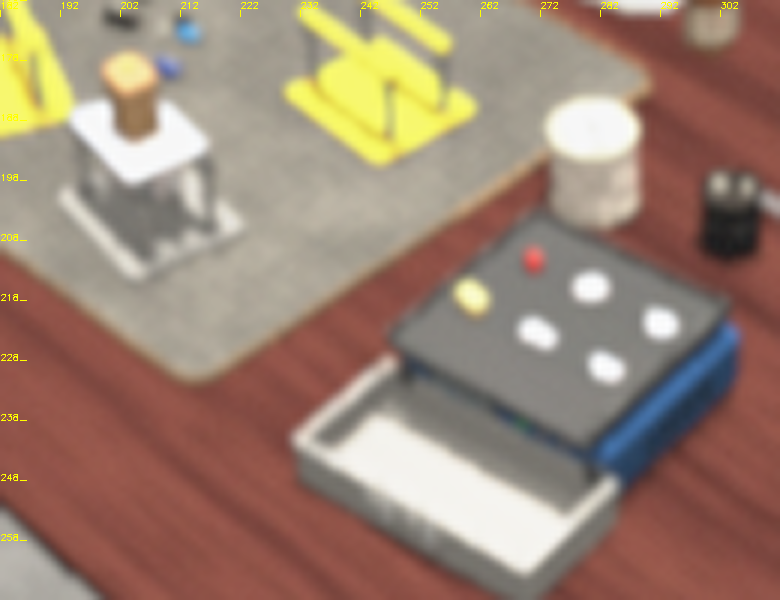

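View pics/t1.png

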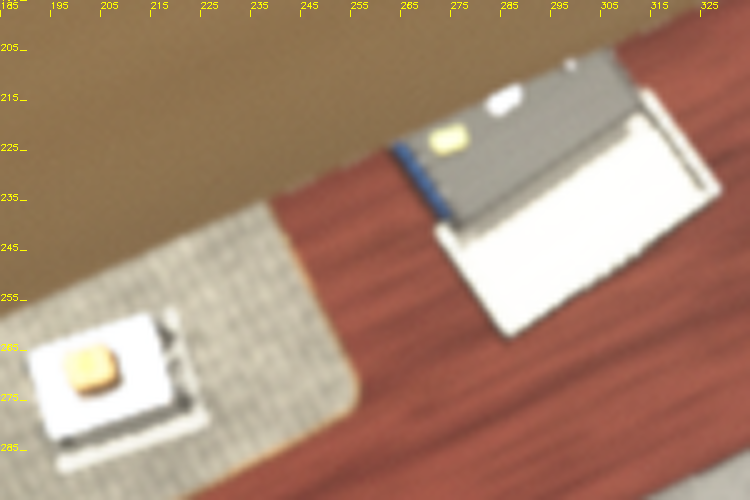

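The side crop confirms it. The scraper's bar has corners at crop (70,125), (133,183) and (208,145), and it sits on the grey-based stand; the yellow ones are empty look-alikes. The plate carries a tan cap (472,297), a red cap (535,260) and four scraps (591,287), (660,323), (538,333) and (606,368). Next I'll fit the poses.

```bash
cat > fit.py <<'E'
import numpy as np
from scipy.optimize import least_squares
from rig import camera_params
P={n:camera_params(n) for n in("top","side")}
O={"side":(182,168,6),"top":(185,195,5)}
def px(n,c): x0,y0,s=O[n]; return np.array([x0+(c[0]+.5)/s-.5,y0+(c[1]+.5)/s-.5])
def proj(n,X):
    p=P[n]; c=p["R"]@X+p["t"]; u=p["K"]@c; return u[:2]/u[2]
def W(q,l): c,s=np.cos(q[2]),np.sin(q[2]); return np.array([q[0]+c*l[0]-s*l[1],q[1]+s*l[0]+c*l[1],l[2]])
def fit(obs,q0):
    f=lambda q:np.concatenate([proj(n,W(q,l))-px(n,c) for n,c,l in obs])
    r=least_squares(f,q0,loss="soft_l1"); print("pose",r.x[:2].round(4),np.degrees(r.x[2]).round(2)); print(f(r.x).reshape(-1,2).round(1).tolist()); return r.x
def plane(n,c,z):
    p=P[n]; d=p["R"].T@np.linalg.inv(p["K"])@np.append(px(n,c),1); o=-p["R"].T@p["t"]; return o+d*(z-o[2])/d[2]
E
python3 - <<'E'
from fit import *
z=.076
st=[("side",(70,123),(.03,.042,z)),("side",(133,184),(-.03,.042,z)),("side",(209,145),(-.03,-.042,z)),
("top",(29,351),(.03,.042,z)),("top",(150,314),(.03,-.042,z)),("top",(174,405),(-.03,-.042,z)),("top",(54,438),(-.03,.042,z)),
("side",(130,72),(0,0,.128)),("top",(90,366),(0,0,.128))]
base=[("side",(60,195),(.045,.055,.005)),("side",(136,279),(-.045,.055,.005)),("side",(244,225),(-.045,-.055,.005)),("top",(60,470),(-.045,.055,.005)),("top",(208,418),(-.045,-.055,.005)),("top",(172,308),(.045,-.055,.005))]
print("scr");a=fit(st,[.45,.2,-.15]); print("base");fit(base,a)
hp=[("side",(391,335),(-.075,.078,.078)),("side",(595,447),(-.075,-.078,.078)),("side",(733,303),(.075,-.078,.078)),("side",(540,212),(.075,.078,.078)),
("side",(294,438),(-.1495,.09,.035)),("side",(526,578),(-.1495,-.09,.035)),
("top",(510,338),(-.1495,.09,.035)),("top",(720,188),(-.1495,-.09,.035)),("top",(448,223),(-.075,.078,.078)),("top",(638,117),(-.075,-.078,.078))]
print("hp");q=fit(hp,[.6,-.05,.07])
for nm,c,h in [("tan",(472,297),6),("red",(535,260),5),("s",(591,287),3),("s",(660,323),3),("s",(538,333),3),("s",(606,368),3)]:
    X=plane("side",c,.072+h/1000); d=X[:2]-q[:2]; R=np.array([[np.cos(q[2]),np.sin(q[2])],[-np.sin(q[2]),np.cos(q[2])]]); print(nm,(R@d*1000).round(1))
E
```

```text
scr
pose [0.5197 0.3365] -5.29
[[13.2, -6.1], [-10.1, -10.5], [-11.9, 6.4], [0.4, 0.8], [-0.2, -0.0], [0.2, -1.6], [0.4, 0.2], [0.7, -0.0], [-0.2, -0.2]]
base
pose [0.524  0.3376] -3.59
[[18.5, -8.2], [-12.5, -13.3], [-16.0, 9.2], [0.6, 0.6], [0.6, -0.4], [-0.4, -1.9]]
hp
pose [0.5971 0.0072] 9.12
[[-0.6, -0.5], [-1.3, -1.2], [0.5, 0.1], [-0.1, -1.0], [0.5, 0.5], [-0.0, -0.8], [-0.2, -0.6], [-0.3, 1.2], [3.0, 0.7], [2.1, -2.6]]
tan [-18.9  56.7]
red [32.8 47.9]
s [35.7  5.3]
s [ 35.1 -49.1]
s [-17.4   5.3]
s [-17.  -47.2]
```

```bash
python3 - <<'E'
from fit import *
z=.076
st=[("side",(70,123),(-.03,.042,z)),("side",(133,184),(-.03,-.042,z)),("side",(209,145),(.03,-.042,z)),
("top",(29,351),(.03,.042,z)),("top",(150,314),(.03,-.042,z)),("top",(174,405),(-.03,-.042,z)),("top",(54,438),(-.03,.042,z)),
("side",(130,72),(0,0,.128)),("top",(90,366),(0,0,.128))]
base=[("side",(60,195),(-.045,.055,.005)),("side",(136,279),(-.045,-.055,.005)),("side",(244,225),(.045,-.055,.005)),("top",(60,470),(-.045,.055,.005)),("top",(208,418),(-.045,-.055,.005)),("top",(172,308),(.045,-.055,.005))]
print("scr");a=fit(st,[.45,.2,-.15]); print("base");fit(base,a)
fit([o for o in st if o[0]=="side"],a);fit([o for o in st if o[0]=="top"],a)
hp=[("side",(391,335),(-.075,.078,.078)),("side",(595,447),(-.075,-.078,.078)),("side",(733,303),(.075,-.078,.078)),("side",(540,212),(.075,.078,.078)),
("side",(294,438),(-.1495,.09,.035)),("side",(526,578),(-.1495,-.09,.035)),
("top",(510,338),(-.1495,.09,.035)),("top",(720,188),(-.1495,-.09,.035))]
print("hp");q=fit(hp,[.6,-.05,.07]);fit(hp[:6],q)
for x in(-.075,.075):
  for y in (-.078,.078):
    c=proj("top",W(q,(x,y,.078))); print(x,y,((c-[185,195])*5).round())
E
```

```text
scr
pose [0.5188 0.3373] -7.26
[[0.3, -0.6], [-0.0, -0.1], [0.5, 0.6], [0.4, 0.7], [0.1, 0.6], [-0.1, -0.7], [-0.2, 0.3], [0.4, -0.0], [-0.4, 0.2]]
base
pose [0.5222 0.3395] -6.47
[[-0.2, 0.1], [0.5, 0.2], [1.7, 0.3], [-0.6, 0.8], [-0.1, 1.3], [0.1, -0.8]]
pose [0.5174 0.3384] -4.75
[[-0.4, -0.3], [0.1, -0.1], [0.3, 0.3], [-0.1, 0.0]]
pose [0.5195 0.337 ] -7.78
[[0.5, 0.3], [0.3, 0.5], [-0.1, -0.8], [-0.3, -0.1], [-0.4, -0.0]]
hp
pose [0.5964 0.0058] 9.31
[[-0.5, -0.2], [-1.1, -0.9], [0.6, 0.3], [-0.1, -0.8], [0.6, 0.9], [0.3, -0.5], [0.4, -0.6], [0.2, 1.1]]
pose [0.5956 0.0048] 9.14
[[-0.5, -0.0], [-1.1, -0.6], [0.7, 0.6], [0.0, -0.6], [0.6, 1.1], [0.2, -0.2]]
-0.075 -0.078 [649. 101.]
-0.075 0.078 [464. 224.]
0.075 -0.078 [528. -66.]
0.075 0.078 [345.  51.]
```

```bash
python3 - <<'E'
from fit import *
from rig import camera
import cv2
def shot(n,x0,y0,w,h,s):
    im=np.mean([camera(n).astype(float) for _ in range(8)],0).astype('uint8')[y0:y0+h,x0:x0+w]
    im=cv2.resize(im,None,fx=s,fy=s,interpolation=cv2.INTER_CUBIC)
    def loop(q,pts,col):
        p=np.array([(proj(n,W(q,l))-[x0,y0]+.5)*s-.5 for l in pts]); cv2.polylines(im,[p.round().astype(int)],True,col,1)
    box=lambda x1,x2,y,z:[(x1,-y,z),(x1,y,z),(x2,y,z),(x2,-y,z)]
    h=[.5960,.0055,np.radians(9.2)]; g=[.5188,.3373,np.radians(-7)]
    loop(h,box(-.075,.075,.078,.078),(0,0,255));loop(h,box(-.075,.075,.078,.072),(0,255,0));loop(h,box(-.1495,-.0615,.09,.035),(255,0,255)); loop(h,box(-.1465,-.0645,.087,.004),(255,255,0))
    loop(g,box(-.03,.03,.042,.076),(0,0,255));loop(g,box(-.045,.045,.055,.0),(255,0,255));loop(g,box(-.014,.014,.017,.128),(0,255,0))
    return im
a=shot("side",188,170,122,100,6); b=shot("top",187,195,146,100,5)
cv2.imwrite("pics/o_s.png",a);cv2.imwrite("pics/o_t.png",b)
E
```

```text
(no output)
```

View pics/o_s.png

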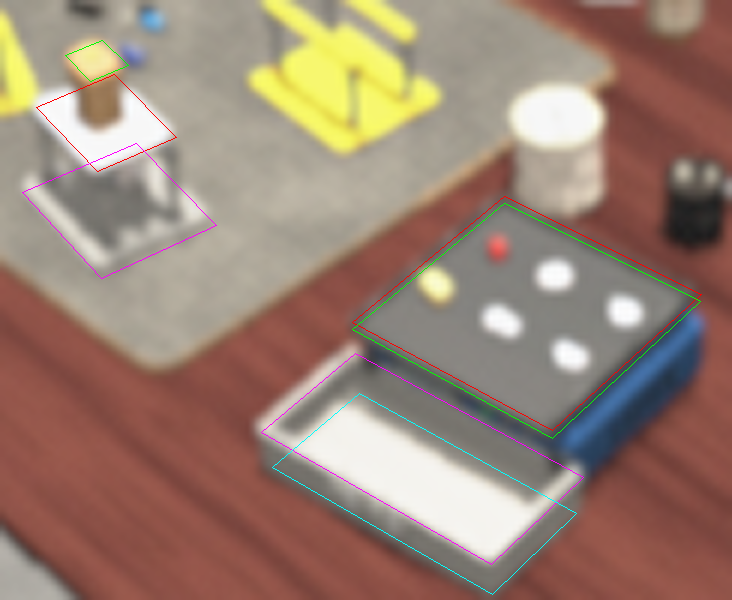

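View pics/o_t.png

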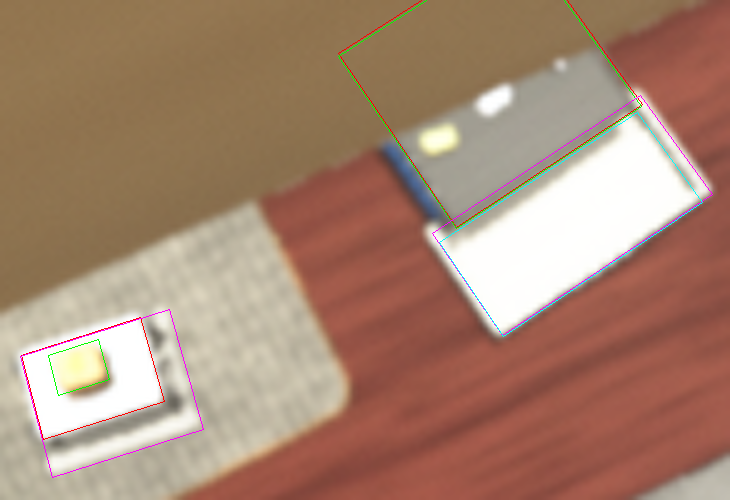

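The plate outline fits the side view closely. The top view suggests a y offset of only 2–3 mm, and the scraper and stand outlines match. Next I'll pick up the scraper.

```bash
cat > helpers.py <<'E'
import numpy as np
from rig import *
S=np.array([.519,.337]); SY=83.5
H=np.array([.5963,.006]); HY=9.2
DS=[180,0,SY]; DH=[180,0,90+HY]
def hp(x,y,z):
    a=np.radians(HY); return [H[0]+np.cos(a)*x-np.sin(a)*y, H[1]+np.sin(a)*x+np.cos(a)*y, z]
def st(m=""):
    s=state(); print(m,round(s["time"],2),s["ee_pos"].round(4),s["ee_rot"].round(1),"F",s["ft_force"].round(2),"T",s["torque"].round(2),"w",round(s["gripper_width"],3),"ff",round(s["finger_force"],1),flush=True)
E
python3 - <<'E'
from helpers import *
move_pose([*S,.24],DS); st("above")
print(move_l([*S,.155],velocity=.1,contact_N=8)); st("down")
set_gripper(.2,70); dwell(.2); st("grip")
move_l([*S,.175],velocity=.06); dwell(.2); st("lift")
import cv2
im=camera("side"); cv2.imwrite("pics/g.png",cv2.resize(im[120:240,160:320],(800,600),interpolation=cv2.INTER_CUBIC))
E
```

```text
above 2.94 [0.5183 0.3379 0.2405] [180.   -0.   83.6] F [ 0.21  0.86 -0.46] T [-0.01 -0.01 -0.03] w 0.998 ff 0.0
False
down 3.94 [0.5195 0.3373 0.156 ] [ 1.799e+02 -1.000e-01  8.350e+01] F [-0.44  0.89  0.34] T [0.02 0.09 0.01] w 0.998 ff 0.0
grip 4.7 [0.5195 0.3371 0.1557] [179.9  -0.   83.5] F [ 1.01 -0.92  3.24] T [ 0.01 -0.12  0.03] w 0.326 ff 69.6
lift 5.38 [0.5187 0.3369 0.1744] [-179.9    0.    83.5] F [ 0.05  0.64 -2.85] T [-0.03 -0.04 -0.  ] w 0.321 ff 69.1
```

View pics/g.png

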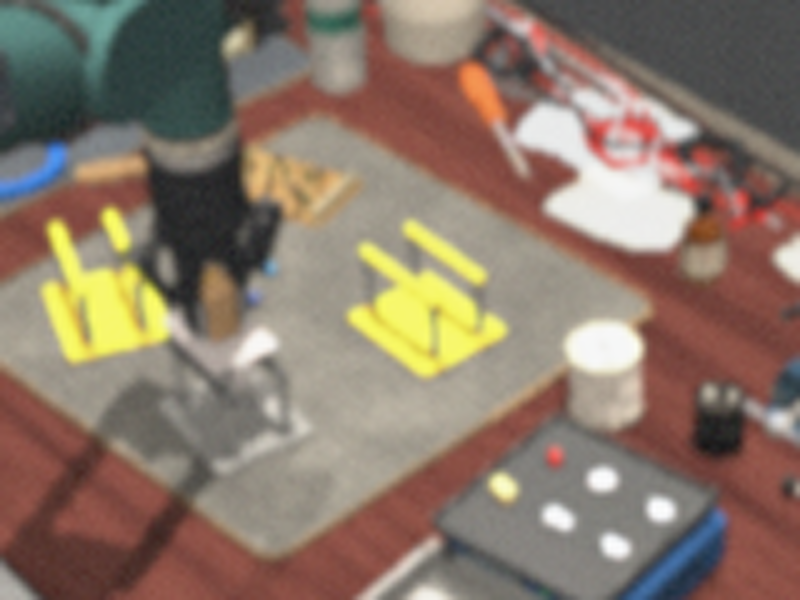

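The picture shows the scraper held by its grip, lifted off the rails and upright at about (225,330). Next I'll feel for the plate with a slow descent behind the pieces.

```bash
cat >> helpers.py <<'E'
def F(n=10):
    f=[]
    for _ in range(n): dwell(.02); f.append(state()["ft_force"])
    return np.mean(f,0)
E
python3 - <<'E'
from helpers import *
move_l([*S,.25],velocity=.15)
move_pose(hp(.060,.020,.25),DH); 
move_l(hp(.060,.020,.214),velocity=.1); dwell(.2); b=F(15); st("base"); print(b)
c=move_l(hp(.060,.020,.185),velocity=.012,contact_N=2.5); st("touch"); print(c, F(10)-b); st()
E
```

```text
base 8.29 [0.6524 0.0353 0.2144] [180.    0.   99.2] F [ 0.13  0.48 -3.19] T [ 0.07  0.   -0.02] w 0.32 ff 69.0
[ 0.50299366  0.04322459 -2.81065786]
touch 9.78 [0.6523 0.0353 0.1948] [-180.    -0.    99.2] F [0.1  0.29 1.85] T [ 0.03 -0.27  0.03] w 0.32 ff 69.5
True [1.40245145 0.08532506 5.2125188 ]
 9.95 [0.6523 0.0353 0.1944] [-180.    -0.    99.2] F [1.37 0.19 2.68] T [ 0.05 -0.56 -0.  ] w 0.322 ff 69.7
```

```bash
cat >> helpers.py <<'E'
def wipe(b,y,z,xs,tgt=3.3):
    for x in xs:
        move_l(hp(x,y,z),velocity=.05); f=F(6)-b; p=state()["ee_pos"][2]
        print(x,"z",round(z,5),round(p,5),"F",f.round(2),flush=True)
        if x>-.073: z-=np.clip((tgt-f[2])/2.5e3,-.0008,.0006)
    return z
E
python3 - <<'E'
from helpers import *
b=np.array([.5,.04,-2.81]); y=.02
move_l(hp(.060,y,.1957),velocity=.02)
z=wipe(b,y,.1957,[.060,.045,.030]); st(); print(z)
E
```

```text
0.06 z 0.1957 0.19556 F [ 1.55 -0.22  3.45]
0.045 z 0.19576 0.19526 F [-2.28 -0.43  3.56]
0.03 z 0.19586 0.19556 F [-1.55 -0.26  3.03]
 11.7 [0.6221 0.0304 0.1956] [-1.796e+02 -1.000e-01  9.920e+01] F [-1.03 -0.06  0.86] T [-0.09  0.38 -0.03] w 0.32 ff 69.3
0.19575737911352506
```

The force is steady at about 3.3 N, so the blade is on the plate. I'll finish stroke 1 and then do the right side.

```bash
python3 - <<'E'
from helpers import *
import cv2
b=np.array([.5,.04,-2.81]); y=.02
z=wipe(b,y,.19575,[.005,-.02,-.045,-.068,-.092]); st("end1"); print(z)
move_l(hp(-.092,y,.225),velocity=.15); 
cv2.imwrite("pics/w1.png",cv2.resize(camera("side")[170:270,180:315],(800,593),interpolation=cv2.INTER_CUBIC)); st()
E
```

```text
0.005 z 0.19575 0.19549 F [-2.34 -0.2   3.08]
-0.02 z 0.19566 0.19542 F [-1.67 -0.22  3.5 ]
-0.045 z 0.19574 0.19546 F [-2.14  0.08  3.22]
-0.068 z 0.19571 0.19549 F [-2.24 -0.24  3.36]
-0.092 z 0.19573 0.19573 F [-0.34 -0.06  0.02]
end1 15.39 [0.5024 0.011  0.1957] [-1.797e+02 -1.000e-01  9.920e+01] F [-0.87  0.49 -2.27] T [-0.04 -0.05  0.03] w 0.321 ff 68.9
0.19573156690645444
 15.78 [0.5024 0.011  0.2247] [-179.7   -0.    99.2] F [-0.59 -0.29 -3.58] T [ 0.01 -0.01 -0.01] w 0.319 ff 69.2
```

View pics/w1.png

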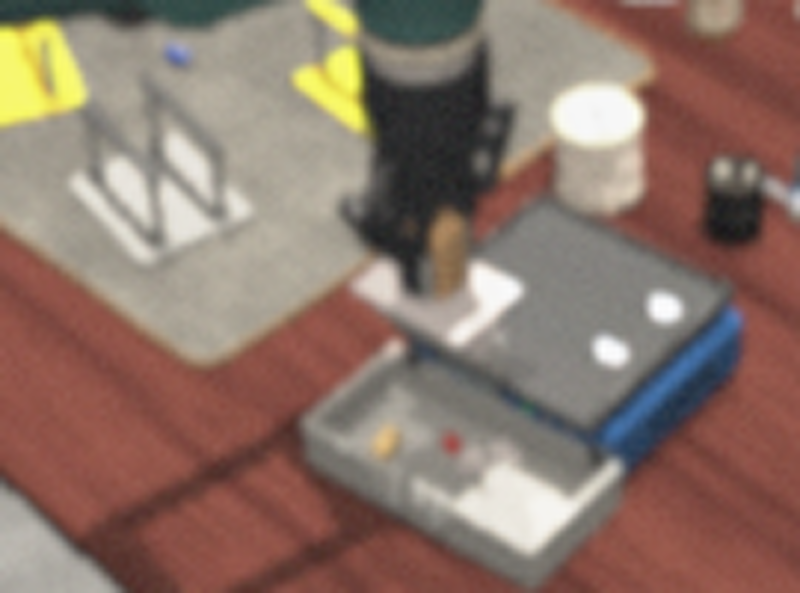

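The tan cap (387,442), red cap (452,443) and the middle scraps are in the pan. Two scraps remain on the right at (665,307) and (612,350).

```bash
python3 - <<'E'
from helpers import *
import cv2
y=-.021
move_l(hp(.060,y,.225),velocity=.15); move_l(hp(.060,y,.202),velocity=.1); dwell(.15); b=F(12); print(b)
print(move_l(hp(.060,y,.1957),velocity=.015,contact_N=6))
z=wipe(b,y,.1957,[.060,.03,.0,-.03,-.060,-.092]); st("end2")
move_l(hp(-.092,y,.25),velocity=.15); move_pose([*S,.25],DS); st()
cv2.imwrite("pics/w2.png",cv2.resize(camera("side")[170:270,180:315],(800,593),interpolation=cv2.INTER_CUBIC))
E
```

```text
[-0.09650696 -0.15868999 -2.68988723]
False
0.06 z 0.1957 0.19591 F [-0.66  0.6   2.46]
0.03 z 0.19537 0.19522 F [-1.13 -0.31  4.56]
0.0 z 0.19587 0.19544 F [-1.31  0.1   4.01]
-0.03 z 0.19615 0.19574 F [-1.52 -0.06  3.02]
-0.06 z 0.19604 0.19577 F [-1.74 -0.63  3.26]
-0.092 z 0.19602 0.19605 F [ 0.21  0.13 -0.44]
end2 22.93 [ 0.5091 -0.0294  0.1961] [-179.7   -0.    99.2] F [ 0.42  0.53 -2.6 ] T [ 0.02 -0.01  0.02] w 0.32 ff 69.2
 24.81 [0.5193 0.336  0.2495] [-1.80e+02  1.00e-01  8.34e+01] F [-0.13 -1.04 -1.83] T [-0.08  0.01 -0.03] w 0.318 ff 69.1
```

View pics/w2.png

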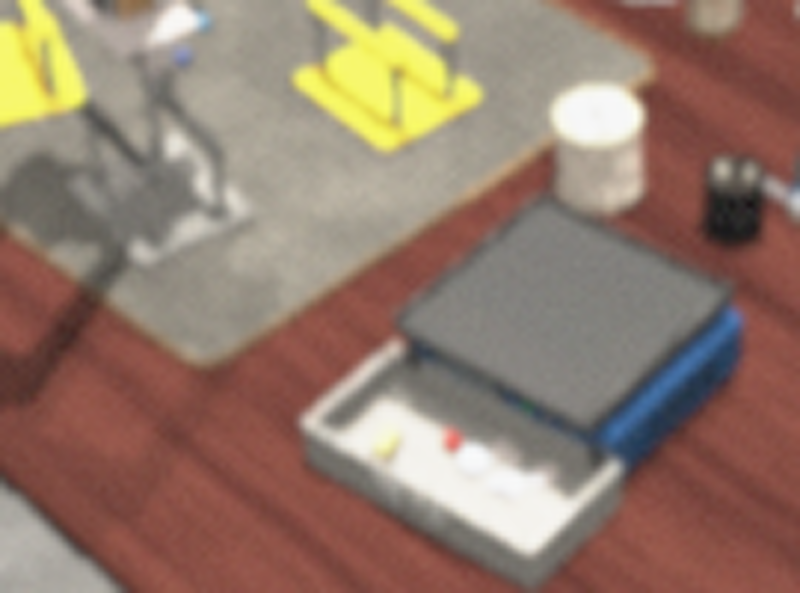

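The plate is clear and the pieces lie in the pan around (390–550,440–485). Next I'll hang the scraper back.

```bash
python3 - <<'E'
from helpers import *
import cv2
print(move_l([*S,.163],velocity=.08,contact_N=8)); st("low")
print(move_l([*S,.1540],velocity=.015,contact_N=2.5)); st("rest")
set_gripper(.8); dwell(.2); st("open")
move_l([*S,.26],velocity=.12); dwell(.1); move_j([64.681,4.996,78.535,0,96.463,-5.907]); dwell(.3); st("home")
cv2.imwrite("pics/end.png",cv2.resize(camera("side")[150:270,160:320],(800,600),interpolation=cv2.INTER_CUBIC))
E
```

```text
False
low 26.09 [0.5194 0.3372 0.164 ] [ 1.799e+02 -1.000e-01  8.350e+01] F [ 0.8   0.   -2.18] T [-0.03 -0.03  0.06] w 0.317 ff 69.1
True
rest 26.59 [0.519  0.337  0.1557] [180.    0.   83.5] F [-0.03  0.39  4.41] T [ 0.02 -0.15  0.02] w 0.314 ff 70.1
open 27.27 [0.518  0.3364 0.1534] [-1.798e+02  1.000e-01  8.350e+01] F [-1.39 -0.84 -0.38] T [-0.01  0.02  0.01] w 0.801 ff 0.0
home 30.13 [0.1836 0.5186 0.3037] [-180.     0.   160.5] F [ 0.24  0.36 -0.1 ] T [-0.    0.01  0.03] w 0.802 ff 0.0
```

View pics/end.png

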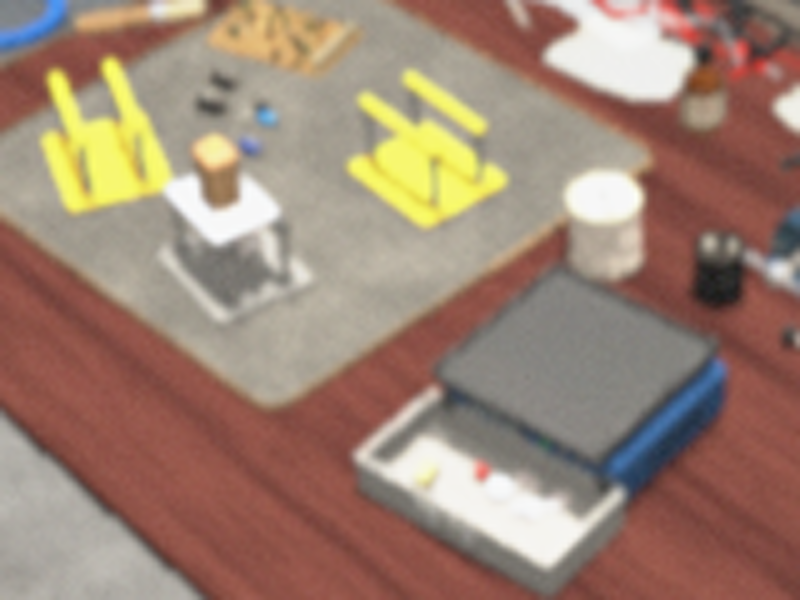

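The scraper hangs upright in its stand at (222,200), the plate is bare, and the pieces are in the pan around (425–560,470–510). I'm handing the job in.

```bash
python3 -c "
from rig import *
print(finish_job())"
```

```text
the job is handed in; nothing more can be done
None
```

The job is handed in: the plate was wiped clear into the pan in two light strokes (about 3–5 N), and the scraper hangs back in its stand, with the robot's clock at about 30 s.

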